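Complete a tapered ingot stack on the lab bench

TASK

Finish the little stack of pale aluminium sample ingots on the plywood board. First put the loose aluminium ingot that lies with its wide face up into the tapered gap between the two ingots fixed on the board, so that the layer is flush on top and the ends line up; then lay the other loose aluminium ingot, wide face down, crosswise on the middle of that layer. Leave the copper ingot alone.

Things in the scene. Friction and masses are not known exactly. Their poses are not given: they have to be found in the camera images.
- gap_ingot: loose pale aluminium ingot, 0.13 to 0.25 kg, lying wide face up (narrow face on the bench): 64 mm long, 30 mm high, trapezoid section: one long face 40 mm wide, the opposite one 26 mm wide, both flat; the end faces are upright and parallel, 64 mm apart. Origin at the centre of its underside; x along its length, y across, z up. One dark drill mark on top.
- cross_ingot: loose pale aluminium ingot, 0.13 to 0.25 kg, lying wide face down (its sloping sides show from above): 64 mm long, 30 mm high, trapezoid section: one long face 40 mm wide, the opposite one 26 mm wide, both flat; the end faces are upright and parallel, 64 mm apart. Origin at the centre of its underside; x along its length, y across, z up. One dark drill mark on top.
- stack_board: light plywood board, 100 x 136 x 10 mm (x, y, z), fixed to the bench, with two aluminium ingots of the same size fixed on it wide face down. Origin at the centre of the board's underside, z up. The fixed ingots lie along the board's x, centred at x = 0, y = -36 mm and +36 mm, from z = 10 mm to z = 40 mm. The gap between them, centred on x = y = 0, is 46 mm wide at the top and 32 mm at the board, open at both ends: about 3 mm clear on either side of the wide-up ingot.
- copper_ingot: loose copper-red ingot of the same shape, lying wide face up; not part of the job. Origin at the centre of its underside; x along its length, z up.

How it is judged:
On the way:
1. the wide-up aluminium ingot sits down in the gap, flush with its neighbours, and is let go (x of gap_ingot in the frame of stack_board between -0.015 and 0.015 m and y of gap_ingot in the frame of stack_board between -0.01 and 0.01 m and z of gap_ingot in the frame of stack_board between 0.005 and 0.015 m and angle between gap_ingot's own z axis and vertical below 0.09 rad and angle between the x axis of gap_ingot and the x axis of stack_board, either way round below 0.18 rad and contact force between the fingers and gap_ingot below 0.2 N), for 0.2 s.
At the end, for the whole second after the job is handed in: the wide-up aluminium ingot is in the gap: flush to 5 mm, ends within 15 mm of its neighbours', 10 mm sideways, 10 degrees along; the other aluminium ingot lies wide face down on the layer, within 18 mm of its middle in x and y, crosswise to 11 degrees; both level to 5 degrees and at rest (x of gap_ingot in the frame of stack_board between -0.015 and 0.015 m and y of gap_ingot in the frame of stack_board between -0.01 and 0.01 m and z of gap_ingot in the frame of stack_board between 0.005 and 0.015 m and angle between each of gap_ingot, cross_ingot's own z axis and vertical below 0.09 rad and angle between the x axis of gap_ingot and the x axis of stack_board, either way round below 0.18 rad and x of cross_ingot in the frame of stack_board between -0.018 and 0.018 m and y of cross_ingot in the frame of stack_board between -0.018 and 0.018 m and z of cross_ingot in the frame of stack_board between 0.035 and 0.045 m and angle between the x axis of cross_ingot and the y axis of stack_board, either way round below 0.2 rad and linear speed of each of gap_ingot, cross_ingot below 0.02 m/s); the robot touches nothing.
It fails at once if the copper ingot is moved more than 30 mm (distance of copper_ingot from where it was at the start of the episode above 0.03 m).
It also fails if it takes over 51 s, if anything falls off the work surface, if the arm or the gripper's body presses on something with over 40 N, if the wrist force passes 120 N, or if a joint passes its speed limit or range.

ROBOT

A 6-joint arm with a two-finger parallel gripper is mounted at the origin on a cart in front of the work surface, level with it; the furniture and walls round the work are solid. World frame = base frame: x ahead of the robot, y to its left, z up, the work surface at z = 0. Lengths are in m, angles in rad, forces in N, time in s.
With the tool pointing down it reaches from about 0.275 to 0.85 m from the base axis. Payload 19 kg.
Tool frame: the origin (TCP) lies at the very end of the fingers, on their centre line; the grasp point (between the pads) lies 19 mm behind it (bot.hold_point_z is the distance from the TCP to the grasp point, in m); z points along the fingers, y is the line along which they close (so a half turn about z gives the same grasp; the last joint's range is limited). The gripper opens to 85 mm and grips with 20 to 120 N. Pads are 22 mm wide; open, the fingers measure 114 mm over their backs; the gripper's body (76 mm by 85 mm) begins 54 mm behind the grasp point. The pads swing forward as they close: fully open they stand 13 mm farther back than shut.
Start: joints at [-1.409, 0.15, 1.437, -0, 1.554, -0.134], TCP at [0.168, -0.55, 0.231] pointing down, gripper open.
Joint ranges: [-2.8, 2.8], [-0.68, 2.1], [0.12, 2.68], [-1.39, 4.53], [0.16, 2.79], [-2.81, 2.81]. Speed limits (rad/s): [1.89, 1.89, 2.22, 3.01, 3.01, 3.01].

INTERFACE

Orientations are given as a rotation vector (axis times angle).
In Python, from rig import bot, effector, planner, optics, job, regions_of, mark_of gives the robot as it stands. Calls block until the motion is done:
- bot.movep(position, orientation): joint-space move of the TCP to a pose.
- bot.move_straight(position, ori=None, speed=0.15): straight line of the TCP; ori=None keeps the orientation; speed is the mean speed in m/s.
- bot.set_joints(angles): joint-space move.
- effector.set_gripper(opening): finger opening in m; the grip force is fixed at half the most; returns when the fingers have stopped.
- bot.sleep(seconds).
- planner.ik(position, orientation): joint angles nearest the present ones, or None.
- optics.grab_frame(name): name is "scene" or "top" or "wrist"; returns a dict with "img" (480x640x3 uint8, red, green, blue), "camera_matrix" (3x3 intrinsics, pixels), "D" ([k1, k2, p1, p2, k3] as OpenCV has them; the pictures are not rectified), "R" (3x3) and "t" (3): a world point X has camera coordinates R X + t; the wrist camera has in their place "hand_eye" (4x4, takes a point from camera to tool coordinates, whose origin is the TCP and whose axes are the flange's). Camera axes: x right, y down, z forward; pixel columns grow to the right and rows downward; lengths in m; the calibration is good to about 2 mm. A picture is of the moment at which its call begins: read the wrist's pose just before it. There is no depth.
A pose or a line that the arm cannot do raises bot.MotionError and nothing moves.
- job.hand_in(): hands the job in; it is judged then, once.
Trained networks look in a picture, given as the dict that the camera call returned (one of the last four; its "shot" number tells which), for a name from the list of things; names that differ only in an ending like _2 or _b are one class to them, and where a whole thing is asked for, a point or a joint stands for the part that bears it (a point fixed in the world has none). Each returns a list of dicts, best first, with "confidence" (0 to 1); they miss things now and then, are a little off and sometimes report something else, mostly with a low value. They report only what shows in the picture. A call takes as long as a camera call.
- regions_of(query, picture): "region" (480x640 bool, what is visible of it).
- mark_of(query, picture): "centre" ([x, y, z] in m, in the coordinates of the camera as it stood for that picture, good to about 4 mm: a listed point, or the origin of a listed thing).
Readings, each from a call of its own:
- bot.get_clock(): time.
- bot.get_joint_positions(): joint angles.
- bot.get_joint_vel(): joint speeds.
- bot.get_joint_efforts(): joint torques, N m.
- bot.get_tcp_pos(): TCP position.
- bot.get_tool_rot(): TCP orientation.
- bot.get_ft_force(): force on the tool from outside, world axes, zero at the start.
- bot.get_torque(): the same for the moment, N m.
- bot.get_opening(): finger opening in m.
- bot.get_grip_force(): force on a finger pad.
Only numpy, scipy, OpenCV 4.12 (cv2) and the standard library are available. Lean on these libraries where they do the work, as an engineer would, in place of code of your own. Each camera call takes 0.05 s, during which the arm holds its last target. There are 200 camera calls.

## Working session

There is one attempt and no reset: what is moved stays moved. The work goes in short steps, each a Python script; the robot and the scene stay as the last script left them, time stands still between calls to the robot, and variables do not carry over. Pictures are saved under pics/ and viewed, at most 10 in all, crops included, and the job is handed in when it is done.

```bash
mkdir -p pics; python3 - <<'E'
from rig import bot,effector,planner,optics,job,regions_of,mark_of
import numpy as np,cv2
fs={}
for n in ["top","scene"]:
    f=optics.grab_frame(n); fs[n]=f
    for q in ["gap_ingot","cross_ingot","stack_board","copper_ingot"]:
        for m in mark_of(q,f)[:3]:
            print(n,q,round(m["confidence"],2),np.round(f["R"].T@(np.array(m["centre"])-f["t"]),4))
    np.savez("f_"+n,**{k:v for k,v in f.items()})
cv2.imwrite("pics/a.png",cv2.cvtColor(fs["top"]["img"],cv2.COLOR_RGB2BGR))
cv2.imwrite("pics/b.png",cv2.cvtColor(fs["scene"]["img"],cv2.COLOR_RGB2BGR))
print(bot.get_clock(),bot.get_tool_rot(),bot.get_opening(),fs["top"]["camera_matrix"],fs["top"]["t"],fs["top"]["R"])
E
```

```text
top gap_ingot 0.68 [ 0.4782 -0.2674 -0.001 ]
top cross_ingot 0.89 [ 4.903e-01 -1.231e-01 -2.000e-04]
top stack_board 0.92 [5.093e-01 7.280e-02 2.000e-04]
top copper_ingot 0.81 [ 0.4439  0.2544 -0.0032]
scene gap_ingot 0.69 [ 4.796e-01 -2.734e-01  1.000e-04]
scene cross_ingot 0.84 [ 4.896e-01 -1.217e-01  3.000e-04]
scene stack_board 0.65 [ 0.5082  0.0708 -0.0012]
0.5 [-3.10715939e+00 -4.62941473e-01 -2.56341931e-05] 0.08525867511387082 [[565.41518117   0.         317.09015806]
 [  0.         565.41518117 235.47449526]
 [  0.           0.           1.        ]] [-0.02966191  0.4919095   1.10074266] [[ 0.01562292 -0.99937963  0.03156405]
 [-0.99362713 -0.01904184 -0.11109693]
 [ 0.11162905 -0.02962724 -0.9933082 ]]
```

View pics/a.png

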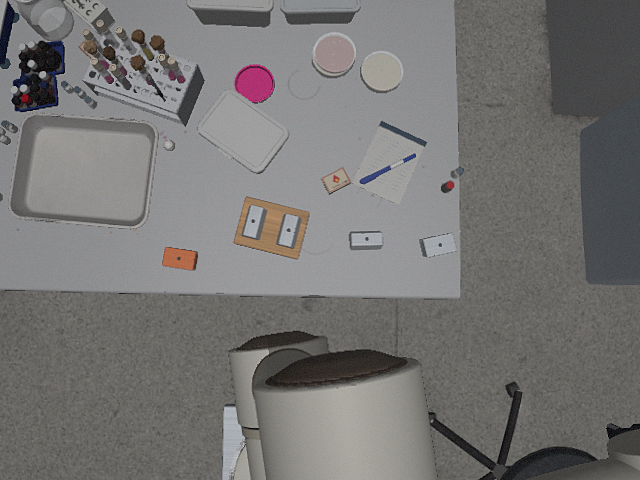

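View pics/b.png

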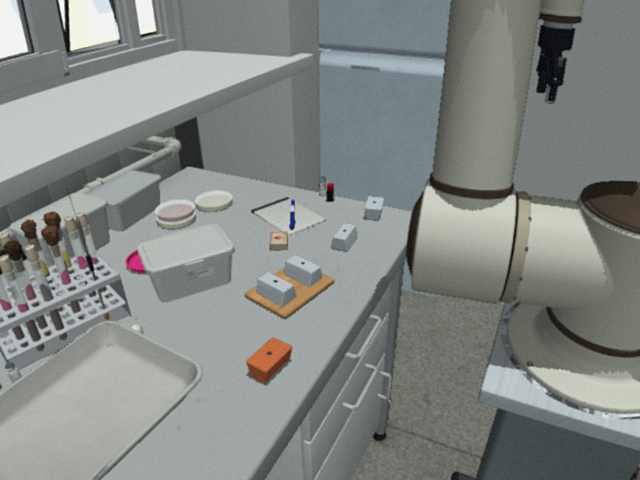

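The top view shows the gap ingot at about (438,245), the cross ingot at (366,240), the board at (271,228) and copper at (180,258). The networks agree. Next I'll fit silhouettes in the top view to get yaw, then refine with the wrist camera.

```bash
cat > h.py <<'E'
from rig import bot,effector,planner,optics,job,regions_of,mark_of
import numpy as np,cv2
from scipy.optimize import minimize
from scipy.spatial.transform import Rotation as Ro
def prism(wb,wt,x=.032,z0=0,h=.03,y0=0):
    return np.array([[sx*x,y0+sy*w/2,z0+z] for sx in(-1,1) for sy in(-1,1) for w,z in((wb,0),(wt,h))])
M={"gap_ingot":prism(.026,.04),"copper_ingot":prism(.026,.04),"cross_ingot":prism(.04,.026),
 "stack_board":np.vstack([prism(.136,.136,.05,0,.01),prism(.04,.026,z0=.01,y0=.036),prism(.04,.026,z0=.01,y0=-.036)])}
def grab(n):
    if n!="wrist": return optics.grab_frame(n)
    p,r=np.array(bot.get_tcp_pos()),Ro.from_rotvec(bot.get_tool_rot()).as_matrix()
    f=dict(optics.grab_frame(n)); T=np.eye(4);T[:3,:3]=r;T[:3,3]=p
    T=np.linalg.inv(T@np.array(f["hand_eye"])); f["R"],f["t"]=T[:3,:3],T[:3,3]
    return f
def locate(q,f,xy0,z=0.,yaw0=None):
    """fit x,y,yaw of a known solid to its region; returns [x,y,yaw],iou,conf"""
    best=None
    for reg in regions_of(q,f)[:2]:
        m=np.asarray(reg["region"]).astype(np.float32); 
        def cost(p):
            c,s=np.cos(p[2]),np.sin(p[2]); X=M[q]@np.array([[c,s,0],[-s,c,0],[0,0,1]])+[p[0],p[1],z]
            px,_=cv2.projectPoints(X,cv2.Rodrigues(f["R"])[0],np.array(f["t"]),np.array(f["camera_matrix"]),np.array(f["D"],float))
            hull=cv2.convexHull(px.astype(np.float32))
            a=np.zeros((480,640),np.float32)
            cv2.fillConvexPoly(a,np.round(hull*256).astype(np.int32),1.,cv2.LINE_8,8); a=cv2.GaussianBlur(a,(5,5),0)
            return float(np.abs(a-mb).sum()/m.sum())
        mb=cv2.GaussianBlur(m,(5,5),0)
        for y in (np.arange(0,np.pi,np.pi/8) if yaw0 is None else [yaw0]):
            x0=np.array([*xy0,y]); S=np.vstack([x0,x0+[.01,0,0],x0+[0,.01,0],x0+[0,0,.2]])
            r=minimize(cost,x0,method="Nelder-Mead",options=dict(initial_simplex=S,xatol=1e-4,fatol=1e-4))
            if best is None or r.fun<best[1]: best=(r.x,r.fun,reg["confidence"])
    return best
def down(yaw):
    """tool z down, tool y (closing line) at world angle yaw (mod pi)"""
    y=np.array([np.cos(yaw),np.sin(yaw),0]);z=np.array([0,0,-1.]);x=np.cross(y,z)
    return Ro.from_matrix(np.c_[x,y,z]).as_rotvec()
def best_yaw(p,yaw):
    """the half turn giving the smaller last-joint angle"""
    c=[(abs(j[5]),y) for y in(yaw,yaw+np.pi) if (j:=planner.ik(p,down(y))) is not None]
    return min(c)[1]
E
python3 - <<'E'
from h import *
f=grab("top")
for q,xy in [("gap_ingot",(.478,-.270)),("cross_ingot",(.49,-.122)),("stack_board",(.509,.072)),("copper_ingot",(.444,.254))]:
    b=locate(q,f,xy); print(q,b and (np.round(b[0],4),round(b[1],3),b[2]))
f=grab("wrist");print(f["hand_eye"],f["camera_matrix"])
for y in (0.3,1.5,1.9,2.4): print(y,planner.ik([.478,-.27,.25],down(y)),planner.ik([.478,-.27,.25],down(y+np.pi)))
E
```

```text
gap_ingot (array([ 0.4788, -0.2689,  1.7957]), np.float64(0.083), 0.92)
cross_ingot (array([ 0.4869, -0.1186,  1.5904]), np.float64(0.193), 0.61)
stack_board (array([ 0.5098,  0.0716, -0.2363]), np.float64(0.021), 0.55)
copper_ingot (array([0.4411, 0.2542, 1.446 ]), np.float64(0.142), 0.56)
[[-3.97175922e-05 -9.50424286e-01 -3.10956066e-01  7.90279664e-02]
 [ 9.99999933e-01  7.54089081e-05 -3.58211527e-04  1.00990734e-03]
 [ 3.63901792e-04 -3.10956059e-01  9.50424219e-01 -1.42290928e-01]
 [ 0.00000000e+00  0.00000000e+00  0.00000000e+00  1.00000000e+00]] [[366.5833621    0.         315.69359805]
 [  0.         366.5833621  244.66006845]
 [  0.           0.           1.        ]]
0.3 [-6.54530550e-01  9.04829053e-02  1.46680329e+00 -4.44089210e-16
  1.58430646e+00 -9.54530550e-01] [-6.54530550e-01  9.04829053e-02  1.46680329e+00 -8.88178420e-16
  1.58430646e+00  2.18706210e+00]
1.5 [-0.65453055  0.09048291  1.46680329  0.          1.58430646 -2.15453055] [-6.54530550e-01  9.04829053e-02  1.46680329e+00 -8.88178420e-16
  1.58430646e+00  9.87062103e-01]
1.9 [-6.54530550e-01  9.04829053e-02  1.46680329e+00 -4.44089210e-16
  1.58430646e+00 -2.55453055e+00] [-6.54530550e-01  9.04829053e-02  1.46680329e+00 -4.44089210e-16
  1.58430646e+00  5.87062103e-01]
2.4 None [-6.54530550e-01  9.04829053e-02  1.46680329e+00 -4.44089210e-16
  1.58430646e+00  8.70621031e-02]
```

```bash
python3 - <<'E'
from h import *
p=[.479,-.269,.2]; y=best_yaw(p,1.796); bot.movep(p,down(y)); print(y,bot.get_clock())
f=grab("wrist")
for q,xy,a in [("gap_ingot",(.479,-.269),1.796),("cross_ingot",(.488,-.12),1.59)]:
    b=locate(q,f,xy,yaw0=a); print(q,b and (np.round(b[0],4),round(b[1],3),b[2]))
    for m in mark_of(q,f)[:2]: print(round(m["confidence"],2),np.round(f["R"].T@(np.array(m["centre"])-f["t"]),4))
cv2.imwrite("pics/c.png",cv2.cvtColor(f["img"],cv2.COLOR_RGB2BGR))
E
```

```text
4.937592653589793 2.35
gap_ingot None
0.77 [ 0.4767 -0.2761  0.0008]
cross_ingot (array([ 0.4863, -0.1226,  1.6465]), np.float64(0.082), 0.74)
0.75 [ 0.4883 -0.1232 -0.0013]
```

View pics/c.png

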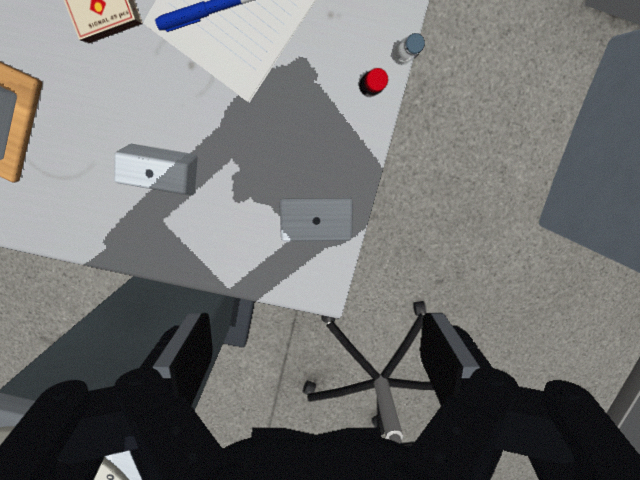

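The wrist picture shows the gap ingot, in shadow, spanning about columns 281-352 and rows 199-241. The cross ingot is at (155,170). I'll back-project the gap ingot's top corners and try the region again from a slightly different pose.

```bash
python3 - <<'E'
from h import *
def back(f,px,z):
    u=cv2.undistortPoints(np.array(px,float).reshape(-1,1,2),np.array(f["camera_matrix"]),np.array(f["D"],float)).reshape(-1,2)
    d=np.c_[u,np.ones(len(u))]@f["R"]; c=-f["R"].T@f["t"]
    return c+d*((z-c[2])/d[:,2])[:,None]
f=grab("wrist")
P=back(f,[(281,199),(352,199),(352,241),(281,241)],.03)[:,:2]
e=(P[1]+P[2]-P[0]-P[3])/2; print(P.mean(0),np.linalg.norm(e),np.linalg.norm(P[3]-P[0]),np.arctan2(e[1],e[0])%np.pi, back(f,[(316.5,220.5)],.03))
p=[.479,-.272,.15]; bot.move_straight(p)
f=grab("wrist")
b=locate("gap_ingot",f,(.478,-.272),yaw0=1.796); print(b)
for m in mark_of("gap_ingot",f)[:2]: print(round(m["confidence"],2),np.round(f["R"].T@(np.array(m["centre"])-f["t"]),4))
cv2.imwrite("pics/d.png",cv2.cvtColor(f["img"],cv2.COLOR_RGB2BGR))
print(bot.get_clock())
E
```

```text
[ 0.47844875 -0.27133385] 0.06234734721779653 0.03800377657230984 1.7951272291023919 [[ 0.47832605 -0.27136166  0.03      ]]
(array([ 0.47797949, -0.27155683,  1.80362517]), np.float64(0.12250000238418579), 0.73)
0.96 [ 0.4761 -0.2772  0.0035]
3.2833
```

View pics/d.png

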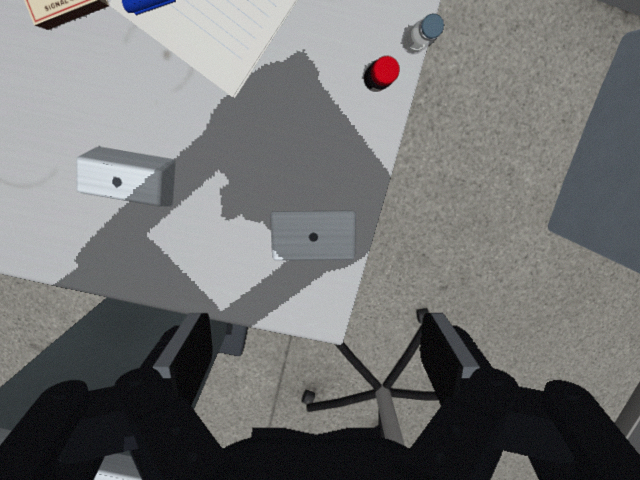

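Corner back-projection and the silhouette fit agree on (0.478, -0.2715, 1.80). I'll grasp the gap ingot by its ends, lift it and view the board.

```bash
python3 - <<'E'
from h import *
g=[.4781,-.2715]; o=down(1.80+np.pi)
bot.movep([*g,.06],o); bot.move_straight([*g,.005],speed=.08)
effector.set_gripper(.05); print("open",bot.get_opening(),bot.get_grip_force(),bot.get_clock())
bot.move_straight([*g,.2],speed=.2)
p=[.509,.072,.2]; y=best_yaw(p,-.236); bot.movep(p,down(y)); print(y,bot.get_clock(),bot.get_opening())
for k in range(2):
    f=grab("wrist")
    b=locate("stack_board",f,(.509,.072),yaw0=-.236); print(b)
    for m in mark_of("stack_board",f)[:2]: print(round(m["confidence"],2),np.round(f["R"].T@(np.array(m["centre"])-f["t"]),4))
if b:
    c,s=np.cos(b[0][2]),np.sin(b[0][2]); X=M["stack_board"]@np.array([[c,s,0],[-s,c,0],[0,0,1]])+[*b[0][:2],0]
    px,_=cv2.projectPoints(X,cv2.Rodrigues(f["R"])[0],f["t"],np.array(f["camera_matrix"]),np.array(f["D"],float))
    img=cv2.cvtColor(f["img"],cv2.COLOR_RGB2BGR).copy()
    for q in px.reshape(-1,2): cv2.circle(img,tuple(int(v) for v in np.round(q)),2,(0,0,255),-1)
    cv2.imwrite("pics/e.png",img)
E
```

```text
open 0.06270136972428848 66.54422521591187 4.925
-0.236 7.35 0.06292141060090461
None
0.91 [ 0.509   0.0703 -0.0019]
(array([ 0.50931176,  0.0689151 , -0.21275123]), np.float64(0.03866595774888992), 0.95)
0.92 [ 0.5064  0.0724 -0.0028]
```

View pics/e.png

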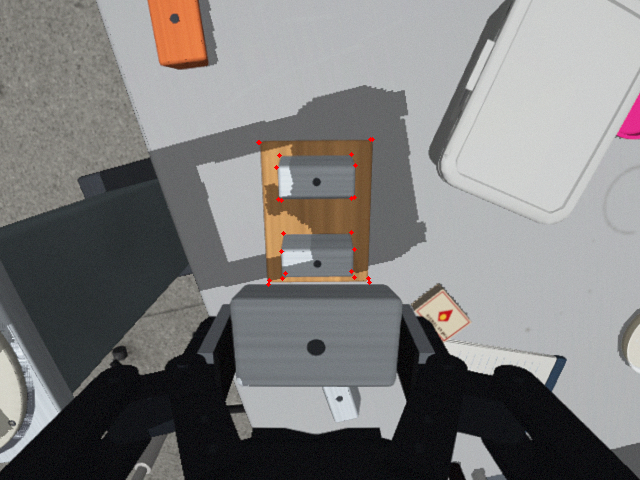

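The overlay fits and the held ingot sits straight between the pads, with its mark at (316,347). The fixed ingots' marks at (317,182) and (317,264) give a more precise board centre and yaw, so I'll use all three marks for relative alignment.

```bash
cat >> h.py <<'E'
def back(f,px,z):
    u=cv2.undistortPoints(np.array(px,float).reshape(-1,1,2),np.array(f["camera_matrix"]),np.array(f["D"],float)).reshape(-1,2)
    d=np.c_[u,np.ones(len(u))]@f["R"]; c=-f["R"].T@f["t"]
    return c+d*((z-c[2])/d[:,2])[:,None]
def dark(f,px,r=9):
    """centroid of the dark drill mark near px"""
    u,v=px; w=cv2.cvtColor(f["img"],cv2.COLOR_RGB2GRAY)[v-r:v+r+1,u-r:u+r+1].astype(float)
    w=np.clip(np.median(w)*.7-w,0,None); Y,X=np.mgrid[-r:r+1,-r:r+1]
    return u+(w*X).sum()/w.sum(), v+(w*Y).sum()/w.sum()
E
python3 - <<'E'
from h import *
f=grab("wrist"); t=np.array(bot.get_tcp_pos())
a,b,h=[dark(f,p,r) for p,r in(((317,182),7),((317,264),7),((316,347),16))]
A,B=back(f,[a,b],.04); H=back(f,[h],t[2]+.025)[0]
d=A-B; print(a,b,h,"centre",(A+B)/2,"dist",np.linalg.norm(d),"board yaw",np.arctan2(d[1],d[0])-np.pi/2)
r=Ro.from_rotvec(bot.get_tool_rot()).as_matrix()
print("held in tool",r.T@(H-t),t)
E
```

```text
(np.float64(316.46659424225965), np.float64(182.12638059025892)) (np.float64(317.134337000579), np.float64(263.9125651418645)) (np.float64(315.6747331642177), np.float64(346.89386875987174)) centre [0.50932426 0.06918125 0.04      ] dist 0.07200114646278272 board yaw -0.22849180501645572
held in tool [ 2.27300063e-06 -1.76494387e-05 -2.49999989e-02] [0.50908237 0.07157697 0.19996668]
```

```bash
python3 - <<'E'
from h import *
c=[.5093,.0692]; o=down(-.2285)
bot.movep([*c,.08],o); bot.move_straight([*c,.03],speed=.08); F0=np.array(bot.get_ft_force())
bot.move_straight([*c,.0165],speed=.03); print("dF",np.array(bot.get_ft_force())-F0,bot.get_tcp_pos())
effector.set_gripper(.085); print(bot.get_opening())
bot.move_straight([*c,.09],speed=.12)
p=[.488,-.1225,.2]; y=best_yaw(p,1.62); bot.movep(p,down(y)); print(y,bot.get_clock())
for k in range(2):
    f=grab("wrist"); b=locate("cross_ingot",f,p[:2],yaw0=1.62); print(b)
cv2.imwrite("pics/f.png",cv2.cvtColor(f["img"],cv2.COLOR_RGB2BGR))
E
```

```text
dF [-0.38118659 -1.0730529  -1.03268292] [0.50924689 0.06919712 0.01632476]
0.08520193782384272
4.761592653589793 11.6583
(array([ 0.4867438 , -0.12193542,  1.58696423]), np.float64(0.10612939298152924), 0.73)
(array([ 0.48557116, -0.12218444,  1.6010349 ]), np.float64(0.10212474316358566), 0.57)
```

View pics/f.png

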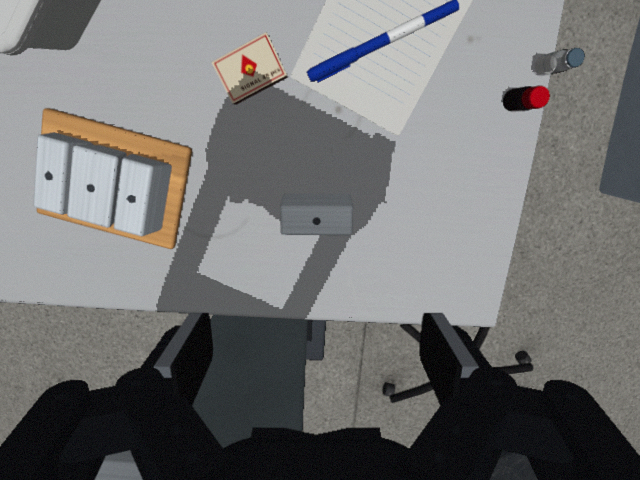

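The gap ingot lies flush in the layer, at (91,188) between its neighbours. The cross ingot is at (316,215), nearly parallel to the tool. I'll pick it up at its mark and lay it across.

```bash
python3 - <<'E'
from h import *
f=grab("wrist"); g=back(f,[dark(f,(316,221),7)],.03)[0][:2]
m=back(f,[dark(f,q,5) for q in((48,176),(91,188),(131,198))],.04); print("cross",g,"layer marks",np.round(m,4).tolist())
o=down(1.612+np.pi)
bot.movep([*g,.06],o); bot.move_straight([*g,.006],speed=.08)
effector.set_gripper(.05); print(bot.get_opening(),bot.get_grip_force())
bot.move_straight([*g,.13],speed=.15)
c=[.5093,.0692]; y=best_yaw([*c,.13],-.2285+np.pi/2); o=down(y)
bot.movep([*c,.13],o); bot.move_straight([*c,.065],speed=.1); F0=np.array(bot.get_ft_force())
bot.move_straight([*c,.0475],speed=.03); print("dF",np.array(bot.get_ft_force())-F0,bot.get_tcp_pos(),bot.get_opening())
effector.set_gripper(.085)
bot.move_straight([*c,.2],speed=.15); print(bot.get_clock(),bot.get_opening())
f=grab("wrist"); cv2.imwrite("pics/g.png",cv2.cvtColor(f["img"],cv2.COLOR_RGB2BGR))
for q in("cross_ingot","gap_ingot"):
  for k in mark_of(q,f)[:2]: print(q,k["confidence"],np.round(f["R"].T@(np.array(k["centre"])-f["t"]),4))
b=locate("cross_ingot",f,c,z=.04,yaw0=1.342); print(b)
E
```

```text
cross [ 0.48722726 -0.12289637] layer marks [[0.5176, 0.1041, 0.04], [0.5089, 0.0686, 0.04], [0.5013, 0.034, 0.04]]
0.06261157596970289 66.11433148384094
dF [-0.01667456 -0.21957386 -1.18400792] [0.50932242 0.06921165 0.04746884] 0.06287324463210311
19.9583 0.08487968047713049
cross_ingot 0.93 [0.5079 0.0689 0.0408]
gap_ingot 0.88 [0.5091 0.0649 0.0151]
(array([0.50951576, 0.0676649 , 1.34027673]), np.float64(0.08711624145507812), 0.56)
```

View pics/g.png

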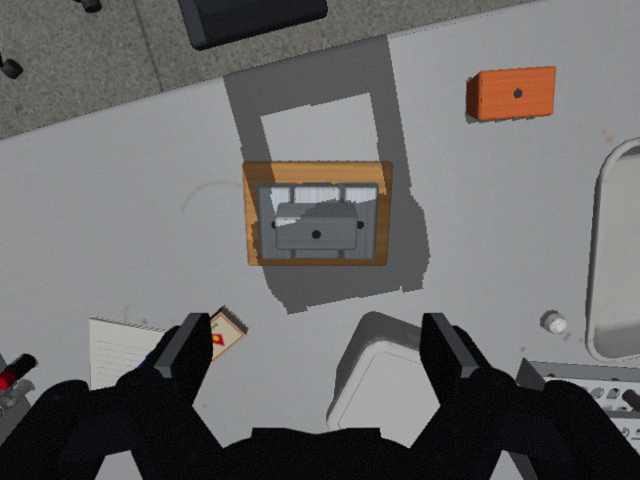

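The cross ingot at (316,228) lies level, centred and crosswise on the flush layer. The copper ingot at (518,93) is untouched and the gripper is clear, so I'll hand in.

```bash
python3 -c "
from rig import job
print(job.hand_in())"
```

```text
the job is handed in; nothing more can be done
None
```

The stack is finished and handed in at about 20 s on the robot clock: the gap ingot sits flush in the gap, the cross ingot lies crosswise within about 2 mm of the layer's middle, and the copper ingot was not touched; the hand-in returned no verdict.

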